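Lay the press axle in the cradle and hold its snap ring spread over the groove

TASK

Lay the standing drive axle on its side in the V cradle, flange against or next to the green backstop and bare stub pointing out of the open end, and let go of it. Then take the circlip pliers with the ring on their tips out of their stand, squeeze them to spread the ring, and slide the ring over the stub end up to the bearing, so that it stands round the groove without being forced. Finish while still holding the pliers squeezed, with the ring held spread over its groove so that I can check it before it snaps in; leave everything else on the bench where it is.

Things in the scene. Friction and masses are not known exactly. Their poses are not given: they have to be found in the camera images.
- axle: Loose press drive axle, round, 0.65 kg, 105 mm long, standing on its flange at the start. Origin: centre of the flange's outer face; z along the shaft to the stub end. Diameters: flange 64 mm (z 0 to 10), barrel 52 (10 to 62), fixed bearing 52 (62 to 72), groove 36.4 (72 to 77), steel stub 40 (77 to 101), chamfer to 33 at the end (105). Centre of mass at z = 45 mm.
- groove (a point): Centre of the dark groove, on the axle's shaft axis, 74.5 mm from the flange face, next to the bearing; axes as the axle's (z towards the stub end).
- stub_end (a point): Centre of the stub's end face on the axle's shaft axis, 105 mm from the flange face; axes as the axle's.
- cradle: Fixed lime-green cradle. Origin: on the bench under the V; x is the way the stub of a laid axle must point, z up. Backstop face at x = -56 mm (62 wide, 74 high); black 90-degree V plates from x = -36 to 8 mm, 51 mm wide over all, tops 45 mm high; the flange goes in the 20 mm gap between, so a laid axle's origin is at x = -56 to -46 mm. Base plate 80 mm wide, 10 thick, to x = 48 mm.
- vee (a point): Point on the axis that the barrel has when it rests in the cradle's V, 60 mm above the bench, midway along the V plates (cradle x = -14 mm); axes as the cradle's.
- stand: Fixed bench stand holding the pliers handles up. Origin: on the bench under the pliers' pivot; axes as the seated pliers'. The seat is a lime-green fork, open at the front (+y) and top, 50 mm wide, top 145 mm above the bench; the ring hangs in front of it. Lift the pliers straight up by 70 mm or more to free them; they come out squeezed or not.
- pliers: Loose circlip pliers with bent tips, 0.24 kg. Origin: the pivot, 135 mm above the bench in the stand; z up along the handles, x from handle to handle (squeezing direction), y the way tips and ring point. The frame stays midway between the handles. Jaws end 63 mm below the pivot, y from -3 to 3 mm. Body at the pivot 33 mm wide.
- pliers_grip (a point): Where to hold the pliers: midway between the blue grips, 85 mm above the pivot; axes as the pliers'. The grips run from 30 to 108 mm above the pivot, 16 mm deep along y; over their outer faces they measure 57 mm here when relaxed (62 mm at the top) and 38 mm all along, parallel, when fully squeezed to the stop screw.
- ring_center (a point): Centre of the spread ring, fixed in the pliers' frame: 18 mm ahead of the pivot (y), 85 mm below it; axes as the pliers', y is the ring's axis. The dark ring, 2.5 mm thick, stays on the tips in the xz plane: fully spread its bore is 44 mm, outside 53 mm; relaxed it is only 37 mm wide and cannot pass the stub. Its lugs reach 29 mm above the centre.
- jaw_r (a joint): Angle of one jaw of the pliers, rad: 0 relaxed, 0.112 squeezed to the stop screw (ring fully spread); the other jaw mirrors it. Springs push back with about 4 N on each grip at first, 12 N fully squeezed (at pliers_grip).
- grease_tin: Loose black grease tin with a blue lid, 100 mm diameter, 132 mm high; origin under its centre. To be left alone.
- ring_tray: Loose red tray of spare rings, 120 x 90 x 28 mm; origin under its centre. To be left alone.
- bearing_box: Loose carton, 78 x 78 x 22 mm; origin under its centre. To be left alone.
- screwdriver: Loose blue screwdriver, 200 mm long, lying; origin under its middle. To be left alone.
- wrench: Loose steel wrench, 170 mm long, lying; origin under its middle. To be left alone.
- caliper: Loose caliper, 150 mm long, lying; origin under its beam's middle. To be left alone.

How it is judged (in metres and radians):
On the way, in this order (a step that is already met when the one before it is completed fails the run):
1. the axle lies on its side in the V cradle, stub pointing out of the open end, let go and at rest (angle between the z axis of axle and the x axis of cradle, either way round below 0.07 rad and x of stub_end in the frame of cradle between 0.04 and 0.064 m and y of axle in the frame of cradle between -0.005 and 0.005 m and z of axle in the frame of cradle between 0.055 and 0.065 m and contact force between the fingers and axle below 0.3 N and linear speed of axle below 0.03 m/s), for 0.3 s.
2. after that, the pliers with the ring are lifted out of their stand (distance between pliers and stand above 0.19 m and contact force between pliers and stand below 0.1 N), for 0.1 s.
At the end, for the whole second after the job is handed in: The axle rests let go in the V cradle (5 mm, 4 degrees), stub out; the gripper holds the pliers squeezed (8 N, 80 % of jaw travel), still and clear of stand and cradle, the ring round the shaft within 2.5 mm of the groove's middle along it, square within 7 degrees, pressing on it with under 15 N (all of step 1 and z of ring_center in the frame of axle between 0.072 and 0.0772 m and distance between ring_center and groove below 0.0045 m and angle between the y axis of pliers and the z axis of axle, either way round below 0.12 rad and value of joint jaw_r above 0.08936 rad and contact force between the fingers and pliers above 8 N and contact force between pliers and axle below 15 N and contact force between pliers and stand below 0.1 N and contact force between pliers and cradle below 0.1 N and linear speed of pliers below 0.03 m/s); the arm keeps its last pose, push and grip.
It fails at once if another thing on the bench is moved by more than 25 mm (distance of any of grease_tin, ring_tray, bearing_box, screwdriver, wrench, caliper from where it was at the start of the episode above 0.025 m).
It fails at once if the ring or pliers are forced against the axle with more than 50 N (contact force between pliers and axle above 50 N).
It also fails if it takes over 67 s, if anything falls off the work surface, if the arm or the gripper's body presses on something with over 40 N, if the wrist force passes 120 N, or if a joint passes its speed limit or range.

ROBOT

A 7-joint arm with a two-finger parallel gripper is mounted at the origin on the work surface. World frame = base frame: x ahead of the robot, y to its left, z up, the work surface at z = 0. Lengths are in mm, angles in rad, forces in N, time in s.
With the tool pointing down it reaches from about 400 to 900 mm from the base axis. Payload 5.6 kg.
Tool frame: the origin (TCP) lies between the finger pads; the fingertips stand 8 mm ahead of it and the grasp point (between the pads) lies 11 mm behind it; z points along the fingers, y is the line along which they close (so a half turn about z gives the same grasp; the last joint's range is limited). The gripper opens to 92 mm and grips with 3 to 60 N. Pads are 20 mm wide; open, the fingers measure 128 mm over their backs; the gripper's body (75 mm by 189 mm) begins 69 mm behind the grasp point.
Start: joints at [-1.353, 0.468, -0.012, 1.603, 0.006, 1.071, -0.056], TCP at [167.646, 628.016, 222.592] pointing down, gripper open.
Joint ranges: [-2.53, 2.53], [-0.31, 2.02], [-1.57, 1.55], [0.28, 2.44], [-1.29, 4.43], [0.15, 1.84], [-2.92, 2.92]. Speed limits (rad/s): [2.57, 2.57, 3.14, 3.14, 3.14, 3.14, 3.14].

INTERFACE

Orientations are given as a rotation vector (axis times angle).
In Python, from cell import robot, grip, kinematics, readout, read_camera, camera_info, ticket, spot_in, mark_of gives the robot as it stands. Calls block until the motion is done:
- robot.movep(position, orientation): joint-space move of the TCP to a pose.
- robot.servo_line(position, feed=150, rotation=None): straight line of the TCP; rotation=None keeps the orientation; feed is the mean speed in mm/s.
- robot.goto_joints(angles): joint-space move.
- grip(opening, newtons=None): opening from 0.0 (shut) to 1.0 (fully open); newtons is the grip in N (None keeps the last); returns when the fingers have stopped.
- robot.hold(seconds).
- kinematics.ik(position, orientation): joint angles nearest the present ones, or None.
- readout.observe(): the state.
- read_camera(name): name is "side" or "top" or "wrist"; returns (picture, depth): 420x560x3 uint8, red, green, blue; 420x560 float32, mm along the optical axis (not along the pixel's ray), 0 where there is no reading.
- camera_info(name): a dict with "camera_matrix" (3x3 intrinsics, pixels), "R" (3x3) and "t" (3): a world point X has camera coordinates R X + t. Camera axes: x right, y down, z forward; pixel columns grow to the right and rows downward; lengths in mm; the calibration is good to about 2 mm. The wrist camera is an equidistant fisheye: a pixel r from the principal point sees the ray r / f radians off the axis. A picture is of the moment at which its call begins: read the wrist's pose just before it. camera_info takes no time and is no camera call; for the wrist camera it gives the pose at the moment of the call.
A pose or a line that the arm cannot do raises robot.IKError and nothing moves.
- ticket.job_done(): hands the job in; it is judged then, once.
Trained networks look in the newest picture that a camera, given by its name, has taken for a name from the list of things; names that differ only in an ending like _2 or _b are one class to them, and where a whole thing is asked for, a point or a joint stands for the part that bears it (a point fixed in the world has none). Each returns a list of dicts, best first, with "p" (0 to 1); they miss things now and then, are a little off and sometimes report something else, mostly with a low value. They report only what shows in the picture. A call takes as long as a camera call.
- spot_in(camera, query): "xy" ([column, row] in pixels, amid what is visible of it).
- mark_of(camera, query): "xy" ([column, row] in pixels: a listed point, or the origin of a listed thing).
The state is a dict: "t": time; "joints": joint angles; "joint_velocities": joint speeds; "joint_torque": joint torques, N m; "tcp_pos": TCP position; "tcp_rot": TCP orientation; "contact_force": force on the tool from outside, world axes, zero at the start; "wrist_torque": the same for the moment, N m; "grip_width": opening from 0.0 (shut) to 1.0 (fully open); "grip_force": force on a finger pad.
Only numpy, scipy, OpenCV 4.12 (cv2) and the standard library are available. Lean on these libraries where they do the work, as an engineer would, in place of code of your own. Each camera call takes 0.05 s, during which the arm holds its last target. There are 200 camera calls.

## Working session

There is one attempt and no reset: what is moved stays moved. The work goes in short steps, each a Python script; the robot and the scene stay as the last script left them, time stands still between calls to the robot, and variables do not carry over. Pictures are saved under pics/ and viewed, at most 13 in all, crops included, and the job is handed in when it is done.

```bash
ls; mkdir -p pics; cat > h.py <<'E'
import numpy as np, cv2
from scipy.spatial.transform import Rotation as Rn
from cell import *
def unproj(cam,u,v,d,info=None):
    i=info or camera_info(cam);K=np.array(i["camera_matrix"]);R=np.array(i["R"]);t=np.array(i["t"])
    p=np.array([(u-K[0,2])/K[0,0]*d,(v-K[1,2])/K[1,1]*d,d]);return R.T@(p-t)
def cloud(cam,D):
    i=camera_info(cam);K=np.array(i["camera_matrix"]);R=np.array(i["R"]);t=np.array(i["t"])
    v,u=np.mgrid[:420,:560];P=np.stack([(u-K[0,2])/K[0,0]*D,(v-K[1,2])/K[1,1]*D,D],-1)
    W=(P-t)@R;W[D<=0]=np.nan;return W
def plane(cam,u,v,z):
    i=camera_info(cam);K=np.array(i["camera_matrix"]);R=np.array(i["R"]);t=np.array(i["t"])
    c=-R.T@t;r=R.T@np.linalg.inv(K)@np.array([u,v,1]);return c+r*(z-c[2])/r[2]
def ray_d(cam,P):
    i=camera_info(cam);K=np.array(i["camera_matrix"]);q=np.array(i["R"])@P+np.array(i["t"]);return K@q/q[2]
E
python3 - <<'E'
from h import *
np.set_printoptions(precision=1,suppress=True)
hs=dict(axle=0,groove=74.5,stub_end=105,cradle=0,vee=60,stand=0,pliers=135,pliers_grip=220,ring_center=50,grease_tin=0,ring_tray=0,bearing_box=0,screwdriver=0,wrench=0,caliper=0)
for c in ("top","side"):
    P,D=read_camera(c);cv2.imwrite(f"pics/{c}.png",P[:,:,::-1]);np.savez(f"{c}.npz",P=P,D=D)
    i=camera_info(c);print(c,-np.array(i["R"]).T@np.array(i["t"]),np.array(i["R"])[2], i["camera_matrix"][0][0])
    for n,z in hs.items():
        m=mark_of(c,n)[:2]
        print(n,[(round(a["p"],2),np.round(a["xy"]),plane(c,*a["xy"],z)[:2]) for a in m])
print(readout.observe()["t"],readout.observe()["tcp_rot"])
E
```

```text
cell.py
pics
top [ 260.9   -4.4 1495.3] [ 0.2  0.  -1. ] 445.706092947967
axle [(0.76, array([192., 229.]), array([473.2, 300.8]))]
groove [(0.63, array([194., 228.]), array([466.7, 281.7]))]
stub_end [(0.83, array([188., 224.]), array([472.9, 295.5]))]
cradle [(0.73, array([271., 208.]), array([553.5,  36.2]))]
vee [(0.78, array([267., 198.]), array([574.3,  49.1]))]
stand [(0.66, array([361., 174.]), array([ 681.7, -271.2])), (0.59, array([374., 242.]), array([ 446.4, -312.5]))]
pliers [(0.59, array([384., 232.]), array([ 461.4, -315.9]))]
pliers_grip [(0.45, array([390., 230.]), array([ 455.8, -315.9]))]
ring_center [(0.52, array([372., 237.]), array([ 456.1, -295.6]))]
grease_tin [(0.77, array([263., 149.]), array([761.9,  70.1]))]
ring_tray [(0.74, array([362., 171.]), array([ 691.5, -273.7]))]
bearing_box [(0.79, array([207., 170.]), array([682.9, 263.6]))]
screwdriver [(0.65, array([151., 256.]), array([377.4, 431.8])), (0.3, array([408., 277.]), array([ 330.5, -426.3]))]
wrench [(0.87, array([407., 278.]), array([ 330.1, -423. ]))]
caliper [(0.52, array([419., 192.]), array([
[... 392 characters left out ...]
ray([300., 215.]), array([573.3,  21.6]))]
stand [(0.94, array([273., 319.]), array([ 459.4, -318.3]))]
pliers [(0.59, array([273., 288.]), array([ 464. , -312.1]))]
pliers_grip [(0.58, array([271., 268.]), array([ 461.7, -313.8]))]
ring_center [(0.62, array([273., 304.]), array([ 462.4, -304.4]))]
grease_tin [(0.7, array([300., 214.]), array([581.8,  81.3])), (0.56, array([351., 217.]), array([751.3,  49.1]))]
ring_tray [(0.58, array([348., 298.]), array([ 680.6, -271.9]))]
bearing_box [(0.91, array([322., 179.]), array([686.4, 254.3]))]
screwdriver [(0.59, array([235., 157.]), array([366.5, 424.7]))]
wrench [(0.78, array([229., 355.]), array([ 333.2, -415.9]))]
caliper []
1.6 [0.4 3.1 0. ]
```

View pics/top.png

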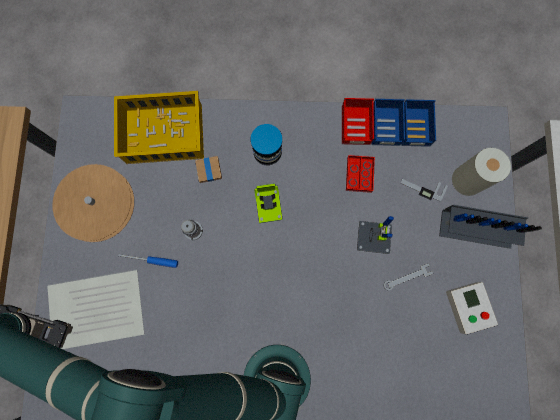

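View pics/side.png

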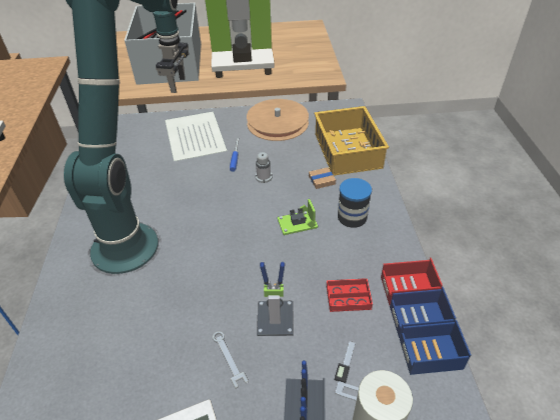

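The top view shows the axle at (191,229), the cradle at (268,203) with its backstop on the far side so the open end faces the robot, and the pliers and stand at (380,235). The side view agrees: axle (263,166), cradle (298,217), pliers (273,285), with the handles spread along world x. Next I'll fit positions from the depth.

```bash
python3 - <<'E'
from h import *
np.set_printoptions(precision=1,suppress=True)
def rg(a): return np.round(np.percentile(a,[2,50,98],axis=0),1).tolist()
for c in ("top","side"):
    f=np.load(c+".npz");P=f["P"];W=cloud(c,f["D"].astype(float));H=cv2.cvtColor(P,cv2.COLOR_RGB2HSV)
    print(c,"table z",np.nanmedian(W[:,:,2][230:250,230:300]))
    near=lambda x,y,r:np.hypot(W[...,0]-x,W[...,1]-y)<r
    for lo,hi in((98,115),(20,60),(6,14)):
        q=W[near(472,298,60)&(W[...,2]>lo)&(W[...,2]<hi)]; print("axle",lo,len(q),rg(q) if len(q) else 0)
    lime=(H[...,0]>28)&(H[...,0]<48)&(H[...,1]>120)&(H[...,2]>60)
    for nm,(x,y,r) in dict(cr=(560,40,120),pl=(462,-314,80)).items():
        for lo,hi in((4,16),(50,80),(100,170)):
            m=near(x,y,r)&lime&(W[...,2]>lo)&(W[...,2]<hi);q=W[m]
            if len(q)>5:
                print(nm,lo,len(q),rg(q),cv2.minAreaRect(q[:,:2].astype(np.float32)))
    for lo,hi in((30,48),(48,80)):
        m=near(560,40,80)&~lime&(W[...,2]>lo)&(W[...,2]<hi);q=W[m]
        if len(q)>3: print("V",lo,len(q),rg(q))
    m=near(462,-314,80)&(W[...,2]>170);q=W[m]
    print("grips",len(q),rg(q)); 
    for s in(q[q[:,0]<462],q[q[:,0]>=462]): print(len(s),rg(s) if len(s) else 0)
    m=near(462,-314,110)&(W[...,2]>3)&(W[...,2]<12)&~lime;q=W[m];print("base",rg(q),cv2.minAreaRect(q[:,:2].astype(np.float32)))
    m=near(462,-314,110)&(W[...,2]>20)&(W[...,2]<90);q=W[m];print("low",len(q),rg(q))
big=[cv2.resize(cv2.imread(f"pics/{c}.png")[a:b,x:y],(400,400),interpolation=cv2.INTER_CUBIC) for c,a,b,x,y in(("top",205,265,345,405),("side",255,340,230,315))]
cv2.imwrite("pics/z1.png",np.hstack(big))
E
```

```text
top table z 0.4040138394131949
axle 98 123 [[449.8, 279.0, 99.3], [467.6, 296.4, 105.2], [486.7, 315.0, 111.8]]
axle 20 42 [[442.3, 271.9, 21.6], [452.2, 278.7, 41.8], [482.5, 305.1, 57.1]]
axle 6 81 [[425.5, 250.7, 6.1], [462.5, 280.1, 8.4], [527.0, 344.0, 13.6]]
cr 4 438 [[505.4, 5.0, 5.0], [543.6, 45.2, 10.0], [614.4, 85.0, 15.2]] ((564.4484252929688, 47.05651092529297), (117.4095458984375, 79.11461639404297), 9.786603927612305)
cr 50 70 [[605.0, 27.3, 51.3], [611.0, 55.2, 71.0], [619.9, 82.8, 79.2]] ((591.3157958984375, 65.85832214355469), (47.310150146484375, 86.24346923828125), 62.38384246826172)
pl 100 59 [[437.0, -321.3, 119.7], [448.5, -309.6, 137.4], [485.6, -297.5, 166.5]] ((461.6118469238281, -310.5797119140625), (22.601083755493164, 48.255149841308594), 84.60398864746094)
V 30 134 [[545.4, 24.7, 30.7], [566.6, 46.7, 36.4], [589.6, 70.0, 47.4]]
V 48 14 [[546.7, 24.5, 48.8], [579.2, 68.6, 51.6], [614.1, 78.7, 72.7]]
grips 108 [[433.3, -319.2, 172.8], [477.4, -307.6, 220.9], [491.2, -300.7, 244.1]]
40 [[432.3, -313.4, 176.1], [438.0, -304.0, 231.8], [447.5, -300.1, 242.8]]

[... 1059 characters left out ...]
031), (22.501867294311523, 46.37483596801758), 83.11962127685547)
V 30 157 [[546.8, 16.2, 30.1], [580.1, 50.0, 36.6], [621.4, 83.9, 46.7]]
V 48 48 [[607.9, 20.0, 48.9], [617.0, 43.1, 62.1], [624.2, 77.9, 75.3]]
grips 210 [[436.2, -325.6, 172.2], [451.5, -320.1, 210.4], [493.0, -308.2, 241.5]]
109 [[434.9, -322.5, 172.1], [443.6, -318.1, 209.5], [451.8, -307.8, 242.0]]
101 [[477.1, -325.9, 172.4], [485.5, -322.5, 211.3], [493.4, -311.5, 240.4]]
base [[387.4, -392.6, 3.1], [464.7, -332.9, 6.8], [546.3, -256.3, 11.4]] ((463.89520263671875, -314.352294921875), (210.8274688720703, 198.80812072753906), 7.049586772918701)
low 198 [[445.8, -340.9, 21.0], [464.1, -337.6, 54.4], [487.1, -295.8, 89.3]]
```

View pics/z1.png

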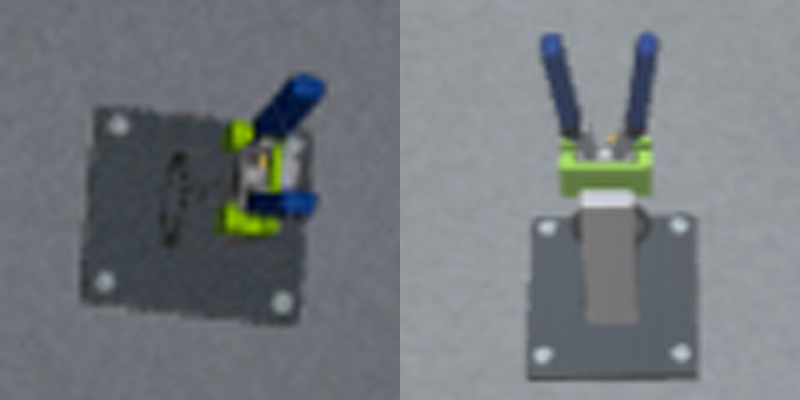

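The zoom shows the ring at left of the fork in the top view, so pliers y is about world +y, with yaw about -6.5°. Next I'll search for reachable grasp tilts for the axle and check the poses for the pliers, without moving.

```bash
cat >> h.py <<'E'
Z=np.array([0,0,1.])
def u(v): v=np.asarray(v,float); return v/np.linalg.norm(v)
def rot(z,y): return np.column_stack([np.cross(y,z),y,z])
def az(deg): a=np.radians(deg); return np.array([np.cos(a),np.sin(a),0])
def rv(R): return Rn.from_matrix(R).as_rotvec()
def axle_rots(s,phi,sg,c):
    s=np.radians(s);d=az(phi);R0=rot(d*np.sin(s)-Z*np.cos(s),sg*np.cross(Z,d))
    A=np.column_stack([d,np.cross(Z,d),Z]);B=np.column_stack([-Z,np.cross(c,-Z),c])
    return R0,B@A.T@R0,B@A.T
def tcp(gp,R): return np.asarray(gp,float)+11*R[:,2]   # TCP is 11 ahead of grasp point
E
python3 - <<'E'
from h import *
np.set_printoptions(precision=2,suppress=True)
c=-az(8)
lim=np.array([[-2.53,2.53],[-.31,2.02],[-1.57,1.55],[.28,2.44],[-1.29,4.43],[.15,1.84],[-2.92,2.92]])
for s in(0,15,30,45,60):
  best=[]
  for phi in range(-180,180,15):
    for sg in(1,-1):
      R0,R1,_=axle_rots(s,phi,sg,c)
      q0=kinematics.ik(tcp([472,297,67],R0),rv(R0)); q1=kinematics.ik(tcp([555-2,42,62],R1),rv(R1))
      if q0 is None or q1 is None: continue
      q0=np.array(q0);q1=np.array(q1);best.append((np.abs(q0-q1).max(),phi,sg,np.minimum(q0-lim[:,0],lim[:,1]-q0).min(),np.minimum(q1-lim[:,0],lim[:,1]-q1).min(),q0,q1))
  best.sort(key=lambda a:a[0])
  print(s,len(best))
  for b in best[:3]: print("  ",*b)
for sg in(1,-1):
  for nm,p,a in(("plgrasp",[463.5,-314,220],-6.5),("plend",[480,33,230],8-90)):
    R=rot(-Z,sg*az(a)); print(nm,sg,kinematics.ik(tcp(p,R),rv(R)))
i=camera_info("wrist");o=readout.observe();T=Rn.from_rotvec(o["tcp_rot"]).as_matrix();C=np.array(i["R"])
print("cam in tool",T.T@(-C.T@np.array(i["t"])-o["tcp_pos"]),"\n",T.T@C.T,i["camera_matrix"])
E
```

```text
0 48
   3.447055605525364 -60 -1 0.14483239823296667 0.03348314051990364 [-0.33  0.58 -0.37  1.92  0.31  0.69  2.78] [ 0.67  1.48 -0.62  2.41  3.74  1.77 -0.67]
   3.4757813305044882 -75 -1 0.3670698790740601 0.033483140519900534 [-0.37  0.57 -0.31  1.93  0.27  0.69  2.55] [ 0.67  1.48 -0.62  2.41  3.74  1.77 -0.67]
   3.4894395630665693 120 1 0.14483239823296712 0.03760665693096188 [-0.33  0.58 -0.37  1.92  0.31  0.69  2.78] [ 0.8   1.57 -0.71  2.4   3.8   1.65  2.6 ]
15 0
30 0
45 0
60 36
   1.1812615198565346 75 1 0.1624504932186048 0.08463723111972019 [ 0.87  1.53 -1.33  2.24  1.89  0.31  1.35] [ 0.24  0.51 -0.43  2.3   2.27  0.23  2.53]
   1.5971103565804259 105 1 0.1457284331831401 0.08463723111972091 [ 0.78  1.58 -1.4   1.92  0.68  0.74  2.77] [ 0.24  0.51 -0.43  2.3   2.27  0.23  2.53]
   1.5988391740440573 120 1 0.015864429600453533 0.08463723111972091 [ 0.69  1.66 -1.49  1.75  0.67  1.06  2.9 ] [ 0.24  0.51 -0.43  2.3   2.27  0.23  2.53]
plgrasp 1 [-0.26  0.5   1.06  1.89 -0.5   1.05  0.89]
plend 1 [-0.9   0.23  0.89  2.05 -0.22  0.96 -1.33]
plgrasp -1 [-0.39  0.7   1.35  1.89 -0.74  1.19 -2.03]
plend -1 [-0.57  0.19  0.49  2.03 -0.11  0.94  1.69]
cam in tool [  66.2     1.79 -163.24] 
 [[-0.   -0.97 -0.23]
 [ 1.   -0.   -0.  ]
 [ 0.   -0.23  0.97]] [[325.19   0.   275.94]
 [  0.   325.19 208.39]
 [  0.     0.     1.  ]]
```

```bash
cat >> h.py <<'E'
def wsnap(name):
    i=camera_info("wrist");P,D=read_camera("wrist");D=D.astype(float)
    K=np.array(i["camera_matrix"]);R=np.array(i["R"]);t=np.array(i["t"])
    v,c=np.mgrid[:420,:560];a=(c-K[0,2])/K[0,0];b=(v-K[1,2])/K[1,1];th=np.hypot(a,b)+1e-9
    g=np.tan(np.minimum(th,1.5))/th;X=np.stack([a*g*D,b*g*D,D],-1);W=(X-t)@R;W[D<=0]=np.nan
    np.savez(name+".npz",P=P,W=W,R=R,t=t,K=K);cv2.imwrite(f"pics/{name}.png",P[:,:,::-1]);return P,W,i
def fplane(i,xy,z):
    K=np.array(i["camera_matrix"]);R=np.array(i["R"]);t=np.array(i["t"])
    a=(xy[0]-K[0,2])/K[0,0];b=(xy[1]-K[1,2])/K[1,1];th=np.hypot(a,b)+1e-9
    r=R.T@np.array([a/th*np.sin(th),b/th*np.sin(th),np.cos(th)]);c=-R.T@t;return c+r*(z-c[2])/r[2]
E
cat > look.py <<'E'
from h import *
np.set_printoptions(precision=1,suppress=True)
down=rot(-Z,np.array([1,0,0.]))
def look(nm,p,pts):
    robot.movep(p,rv(down));robot.hold(.2);P,W,i=wsnap(nm)
    for n,z in pts: print(nm,n,[(round(a["p"],2),np.round(a["xy"]),fplane(i,a["xy"],z)[:2]) for a in mark_of("wrist",n)[:2]])
    return P,W
P,W=look("w_ax",[455,230,300],[("axle",0),("stub_end",105),("groove",74.5)])
def rg(a): return np.round(np.percentile(a,[1,50,99],axis=0),1).tolist()
q=W[(np.hypot(W[...,0]-470,W[...,1]-295)<40)&(W[...,2]>98)&(W[...,2]<110)];print(len(q),rg(q))
P,W=look("w_cr",[540,-20,300],[("cradle",0),("vee",60)])
H=cv2.cvtColor(P,cv2.COLOR_RGB2HSV);lime=(H[...,0]>28)&(H[...,0]<48)&(H[...,1]>120)
for lo,hi in((5,15),(69,80)):
    q=W[lime&(np.hypot(W[...,0]-560,W[...,1]-40)<130)&(W[...,2]>lo)&(W[...,2]<hi)]
    print(lo,len(q),rg(q),cv2.minAreaRect(q[:,:2].astype(np.float32)))
print(readout.observe()["t"],readout.observe()["joints"])
E
python3 look.py
python3 - <<'E'
from h import *
np.set_printoptions(precision=2,suppress=True)
c=-az(8)
for s in(50,55,60,65,70,75,80):
  for phi in range(0,180,15):
    for sg in(1,-1):
      R0,R1,_=axle_rots(s,phi,sg,c)
      q0=kinematics.ik(tcp([472,297,67],R0),rv(R0)); q1=kinematics.ik(tcp([553,42,62],R1),rv(R1))
      if q0 is None or q1 is None: continue
      d=np.abs(np.array(q0)-q1).max()
      if d<2.2: print(s,phi,sg,d,q0,q1)
E
```

```text
w_ax axle [(0.65, array([286., 132.]), array([468.7, 296.2]))]
w_ax stub_end [(0.96, array([289., 130.]), array([468.7, 299.5]))]
w_ax groove [(0.57, array([290., 129.]), array([470. , 300.7]))]
1028 [[450.8, 278.0, 101.5], [468.3, 296.9, 105.8], [487.2, 314.7, 107.9]]
w_cr cradle [(0.67, array([289., 132.]), array([557.8,  47.9]))]
w_cr vee [(0.98, array([298., 132.]), array([566.7,  47.8]))]
5 2750 [[504.8, 1.5, 8.9], [543.4, 44.8, 11.0], [614.7, 87.0, 13.2]] ((566.0578002929688, 46.349666595458984), (119.1558837890625, 79.47598266601562), 9.895622253417969)
69 343 [[605.3, 24.9, 69.4], [613.1, 55.0, 74.8], [621.3, 83.8, 77.0]] ((612.9835815429688, 54.73304748535156), (8.317998886108398, 61.29420471191406), 9.946819305419922)
5.1917 [-0.6  0.2  0.7  1.8 -0.2  1.2  0.1]
50 0 -1 1.969305258554651 [-0.59  0.67 -0.45  2.34  2.    1.02  1.93] [ 0.93  1.19 -1.34  2.36  2.23  1.03 -0.03]
50 60 1 2.03210159212552 [ 0.72  1.35 -1.34  2.34  2.35  0.6   0.52] [ 0.64  0.73 -0.88  2.38  2.45  0.63  2.55]
50 75 1 1.271272075136082 [ 0.77  1.34 -1.33  2.23  1.77  0.38  1.28] [ 0.64  0.73 -0.88  2
[... 5341 characters left out ...]
9]
80 135 1 1.3122981273587064 [-0.31  1.12  0.21  1.54 -1.06  1.81 -1.89] [-0.65  0.56  0.65  2.11 -0.76  0.5  -0.88]
80 135 -1 1.3820089488978131 [-0.28  1.12  0.17  1.54 -1.03  1.78  1.24] [-0.29  0.49  0.19  2.09 -0.24  0.4   1.79]
80 150 1 1.340395710511027 [-0.23  1.17 -0.01  1.36 -0.77  1.84 -2.  ] [-0.65  0.56  0.65  2.11 -0.76  0.5  -0.88]
80 150 -1 1.3518814856831574 [-0.09  1.19 -0.23  1.35 -0.64  1.75  1.03] [-0.29  0.49  0.19  2.09 -0.24  0.4   1.79]
80 165 1 1.6237066328222078 [ 0.12  1.45 -0.9   1.16 -0.05  1.84 -2.51] [-0.65  0.56  0.65  2.11 -0.76  0.5  -0.88]
80 165 -1 1.4352875383310733 [ 0.12  1.45 -0.9   1.16 -0.05  1.84  0.63] [-0.29  0.49  0.19  2.09 -0.24  0.4   1.79]
```

View pics/w_cr.png

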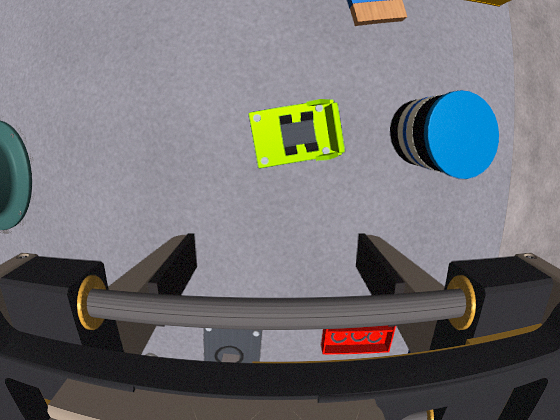

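The wrist view shows the cradle at (298,132) with its backstop on the right, which is far +x, and the tin well behind it. The fits are consistent: cradle origin about (554.2, 44.6) with x axis at azimuth 189.9°, and axle about (468.8, 297). I'll grasp the axle with s=75°.

```bash
cat >> h.py <<'E'
CO=np.array([554.2,44.6,0]);C=-az(9.9);AX=np.array([468.8,297,0])
R0,R1,M=axle_rots(75,105,-1,C)
GZ,BK=64,8   # grasp at axle z, retracted from the axis
G0=AX+GZ*Z-BK*R0[:,2]
def G1(ox,oz): return CO+C*(ox+GZ)+Z*oz-BK*R1[:,2]
E
cat > a.py <<'E'
from h import *
np.set_printoptions(precision=2,suppress=True)
def ob(m): o=readout.observe();print(m,round(o["t"],1),o["joints"],"F",o["contact_force"],"g",o["grip_width"],o["grip_force"])
for p,R in((tcp(G0-90*R0[:,2]+30*Z,R0),R0),(tcp(G0,R0),R0),(tcp(G0+120*Z,R0),R0),(tcp(G1(-51,140),R1),R1),(tcp(G1(-51,60),R1),R1)):
    print(p,kinematics.ik(p,rv(R)))
grip(1.0,55)
pre=G0-100*R0[:,2]+20*Z
robot.movep(tcp(pre+80*Z,R0),rv(R0)); ob("pre")
robot.servo_line(tcp(pre,R0),200)
robot.servo_line(tcp(G0,R0),100); ob("at")
grip(0.0,55); ob("grip")
robot.servo_line(tcp(G0+130*Z,R0),120); ob("up")
P,D=read_camera("side");cv2.imwrite("pics/s_up.png",P[:,:,::-1])
E
python3 a.py && python3 -c "
import cv2;a=cv2.imread('pics/s_up.png')[60:260,150:420];cv2.imwrite('pics/s_upc.png',cv2.resize(a,None,fx=2.8,fy=2.8))"
```

```text
[490.55 215.83 116.52] [-0.09  0.89  0.23  1.89 -1.25  1.6   1.28]
[468.05 299.8   63.22] [ 0.13  0.98 -0.23  1.91 -1.19  1.21  1.24]
[468.05 299.8  183.22] [ 0.12  0.75 -0.23  1.96 -1.19  1.29  1.08]
[542.16  42.5  137.1 ] [-0.36  0.29  0.26  2.15 -0.2   0.46  1.8 ]
[542.16  42.5   57.1 ] [-0.23  0.44  0.12  2.18 -0.23  0.27  1.82]
pre 6.4 [-0.14  0.77  0.32  1.91 -1.24  1.68  1.19] F [0.57 0.31 0.38] g 1.0030311153044698 0.0
at 8.2 [-0.01  0.96 -0.06  1.92 -1.28  1.33  1.3 ] F [-0.38 -0.12  0.15] g 1.0001166133375847 0.0
grip 8.9 [-0.01  0.96 -0.06  1.92 -1.28  1.33  1.3 ] F [0.4  0.48 1.51] g 0.5556116022890237 54.99994933605194
up 10.1 [-0.02  0.71 -0.05  1.97 -1.26  1.39  1.11] F [ 0.29  0.21 -7.77] g 0.5535615053800126 54.99827206134796
```

View pics/s_upc.png

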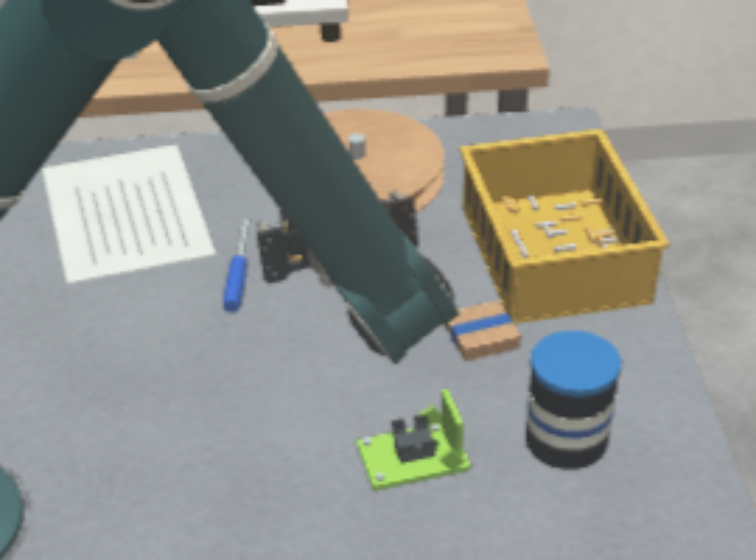

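The side view shows the arm has lifted; it hides the axle, but the grip width of 51 mm and the 7.8 N weight confirm it is held. Next I'll swing over the cradle and check with the wrist camera.

```bash
cat > b.py <<'E'
from h import *
np.set_printoptions(precision=2,suppress=True)
def ob(m): o=readout.observe();print(m,round(o["t"],1),o["joints"],o["tcp_pos"],"F",o["contact_force"],"g",o["grip_width"],o["grip_force"])
robot.movep(tcp(G1(-51,150),R1),rv(R1)); ob("over")
robot.servo_line(tcp(G1(-51,100),R1),100);robot.hold(.2);ob("lo")
P,W,i=wsnap("w_lay")
for n,z in(("axle",100),("stub_end",100),("groove",100),("vee",60)): print(n,[(round(a["p"],2),np.round(a["xy"]),fplane(i,a["xy"],z)[:2]) for a in mark_of("wrist",n)[:2]])
print("expect axle",CO+C*-51,"stub",CO+C*54,"vee",CO-14*C)
# side view fit
P,D=read_camera("side");cv2.imwrite("pics/s_lay.png",P[:,:,::-1])
for n,z in(("axle",100),("stub_end",100),("groove",100)): print("side",n,[(round(a["p"],2),np.round(a["xy"]),plane("side",*a["xy"],z)[:2]) for a in mark_of("side",n)[:2]])
a=cv2.resize(P[160:260,230:370,::-1],(400,286));b=cv2.imread("pics/w_lay.png")[:,:];b=cv2.resize(b,(400,300))
cv2.imwrite("pics/lay.png",np.vstack([a,b]))
E
python3 b.py
```

```text
over 11.2 [-0.25  0.27  0.13  2.14 -0.11  0.48  1.7 ] [539.72  43.22 145.49] F [ 0.42  0.59 -7.4 ] g 0.5559607413348217 54.997095465660095
lo 12.1 [-0.23  0.36  0.11  2.16 -0.14  0.36  1.74] [542.71  42.59  97.85] F [-0.16 -0.57 -6.49] g 0.5544103719002481 54.997116923332214
axle [(0.68, array([274., 338.]), array([609.51,  54.42])), (0.64, array([278., 243.]), array([532.72,  43.57]))]
stub_end [(0.73, array([278., 187.]), array([501.8 ,  38.16]))]
groove [(0.74, array([276., 245.]), array([534.24,  42.95]))]
vee []
expect axle [604.44  53.37   0.  ] stub [501.    35.32   0.  ] vee [567.99  47.01   0.  ]
side axle [(0.63, array([310., 197.]), array([612.52,  58.12])), (0.6, array([275., 206.]), array([495.25,  27.37]))]
side stub_end [(0.64, array([347., 218.]), array([712.4 , -49.85])), (0.57, array([273., 306.]), array([ 460.35, -344.55]))]
side groove [(0.8, array([288., 202.]), array([537.09,  43.03])), (0.72, array([319., 180.]), array([651.81, 140.37]))]
```

View pics/lay.png

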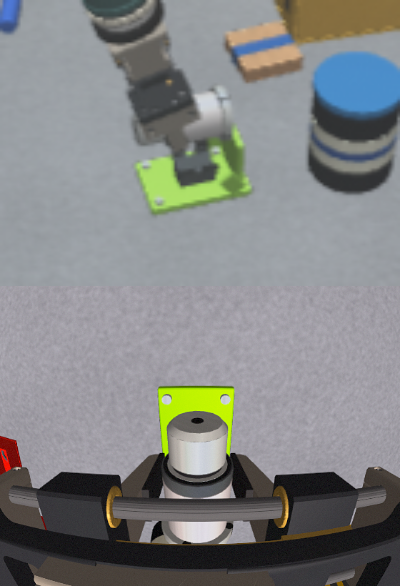

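The picture shows the axle roughly horizontal over the cradle, stub towards the robot and lined up laterally with the base plate. I'll check its tilt and lateral offset from the depth.

```bash
python3 - <<'E'
from h import *
np.set_printoptions(precision=1,suppress=True)
f=np.load("w_lay.npz");W=f["W"];P=f["P"];Y=np.cross(Z,C)
L=np.stack([(W-CO)@C,(W-CO)@Y,W[...,2]],-1)
for a,b in((28,33),(33,38),(38,43),(43,48),(10,20)):
    m=(L[...,0]>a)&(L[...,0]<b)&(abs(L[...,1])<40)&(L[...,2]>85)&(L[...,2]<150);q=L[m]
    if len(q)<10: print(a,len(q));continue
    # circle fit y,z
    A=np.c_[2*q[:,1],2*q[:,2],np.ones(len(q))];s=np.linalg.lstsq(A,(q[:,1]**2+q[:,2]**2),rcond=None)[0]
    print(a,b,len(q),"top",np.percentile(q[:,2],97),"yc,zc,r",s[0],s[1],np.sqrt(s[2]+s[0]**2+s[1]**2),"yrange",np.percentile(q[:,1],[2,98]))
m=(abs(L[...,1])<25)&(L[...,2]>85)&(L[...,2]<125);print("min/max x end face",np.percentile(L[m][:,0],[0.5,50,99.5]))
H=cv2.cvtColor(P,cv2.COLOR_RGB2HSV);lime=(H[...,0]>28)&(H[...,0]<48)&(H[...,1]>120)&(L[...,2]<20)
q=L[lime];print("base plate",np.percentile(q,[1,50,99],axis=0))
E
```

```text
28 33 1890 top 146.89015940031751 yc,zc,r -0.8349815675522744 142.49694939950618 30.862680206417817 yrange [-38.8  37.8]
33 38 1841 top 149.70386608469363 yc,zc,r -0.6823805576788259 148.7334512247736 31.95987454739189 yrange [-39.   38.4]
38 43 769 top 123.83553209226044 yc,zc,r -1.61969591177356 103.86166338759136 19.506173977426975 yrange [-19.8  16.2]
43 48 816 top 123.91734224663038 yc,zc,r -1.6169047921464077 104.0341482292904 19.429208586519298 yrange [-19.7  16.4]
10 20 2011 top 130.02869944922548 yc,zc,r -1.7101157838640884 101.99721632711527 28.166407644071235 yrange [-27.4  24.1]
min/max x end face [-43.   35.   54.4]
base plate [[-29.5 -39.3   5.2]
 [ 29.9   2.2  10.9]
 [ 48.   39.2  12.5]]
```

```bash
cat > c.py <<'E'
from h import *
np.set_printoptions(precision=2,suppress=True)
def ob(m): o=readout.observe();print(m,round(o["t"],1),o["tcp_pos"],"F",o["contact_force"],"g",o["grip_width"],o["grip_force"]);return o
S=1.6*np.cross(Z,C)
go=lambda z,f:robot.servo_line(tcp(G1(-51,z)+S,R1),f)
go(68,60);robot.hold(.15);f0=ob("68")["contact_force"][2]
for z in(61.5,60.5,59.5,58.5,57.5,56.5,55.5):
    go(z,20);robot.hold(.15);o=ob(z)
    if abs(o["contact_force"][2]-f0)>4: break
grip(1.0);robot.hold(.3);ob("open")
q=tcp(G1(-51,z)+S,R1)
robot.servo_line(q-70*R1[:,2],120)
robot.servo_line(q-70*R1[:,2]+60*Z,200);ob("clear")
P,W,i=wsnap("w_laid")
E
cat > d.py <<'E'
from h import *
np.set_printoptions(precision=1,suppress=True)
f=np.load("w_laid.npz");W=f["W"];P=f["P"];Y=np.cross(Z,C)
L=np.stack([(W-CO)@C,(W-CO)@Y,W[...,2]],-1)
for a,b in((29,35),(35,41),(41,47),(12,20),(-20,-10),(-35,-20)):
    m=(L[...,0]>a)&(L[...,0]<b)&(abs(L[...,1])<27)&(L[...,2]>62)&(L[...,2]<95);q=L[m]
    if len(q)<10: print(a,len(q));continue
    A=np.c_[2*q[:,1],2*q[:,2],np.ones(len(q))];s=np.linalg.lstsq(A,(q[:,1]**2+q[:,2]**2),rcond=None)[0]
    print(a,b,len(q),"top",np.percentile(q[:,2],97),"yc,zc,r",s[0],s[1],np.sqrt(s[2]+s[0]**2+s[1]**2))
m=(abs(L[...,1])<14)&(L[...,2]>50)&(L[...,2]<76);print("end face x",np.percentile(L[m][:,0],[90,98,99.5]))
m=(abs(L[...,1])<26)&(L[...,2]>85)&(L[...,2]<96);print("flange x",np.percentile(L[m][:,0],[1,50,99]) if m.sum() else 0)
E
python3 c.py; python3 d.py
```

```text
68 13.4 [542.83  40.96  65.52] F [ 0.42  0.63 -7.16] g 0.5568902510379025 54.99712586402893
61.5 14.0 [542.52  40.91  58.67] F [-0.26  0.07 -7.12] g 0.5519285367451172 54.99709367752075
60.5 14.4 [542.44  40.91  57.62] F [-0.95 -0.55 -7.21] g 0.5567941063955 54.99707221984863
59.5 14.8 [542.43  40.95  56.6 ] F [ 1.19  0.39 -7.12] g 0.5501820712458568 54.99713480472565
58.5 15.2 [542.55  41.1   55.84] F [-3.24  0.89 -1.46] g 0.5547303377318576 54.99969720840454
open 16.2 [542.42  40.91  55.58] F [-0.11 -0.36  0.23] g 0.9971232317904417 0.0
clear 17.4 [524.38  37.88 182.68] F [-0.42 -0.84 -0.54] g 1.0001401243621983 0.0
29 35 297 top 81.38433509445169 yc,zc,r 0.1660528958057812 61.959487463704804 19.035907732521355
35 41 313 top 81.399811932627 yc,zc,r 0.0952816076786779 61.87736340783644 19.108651370971078
41 47 322 top 81.43696443265259 yc,zc,r 0.06253212146909055 61.61739413540337 19.211046647882576
12 20 483 top 87.3073477275465 yc,zc,r 0.2511809457111711 61.74024787212312 25.07935955851152
-20 -10 515 top 87.31969049543808 yc,zc,r 0.2785162149996677 61.752292409037004 25.274636556274828
-35 -20 733 top 87.62808595812034 yc,zc,r 0.23127946765836818 61.96374795652724 25.073805352603753
end face x [54.4 54.7 54.8]
flange x [-178.   -26.1   21. ]
```

View pics/w_laid.png

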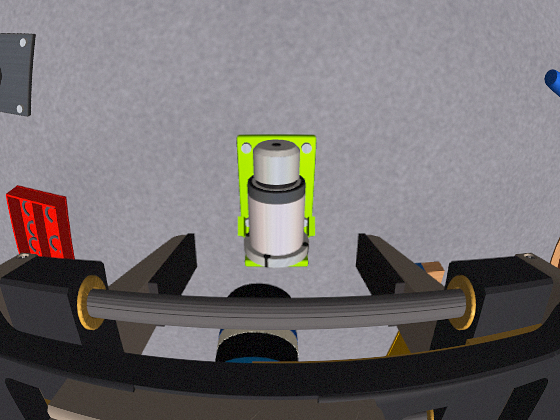

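The axle lies centred in the V (y 0.1 mm, stub end at x = 54.7, level) and is let go, with the stub towards the robot. Next I'll look at the pliers with the wrist camera.

```bash
cat > e.py <<'E'
from h import *
np.set_printoptions(precision=1,suppress=True)
RG=rot(-Z,az(-6.5))
robot.servo_line(np.array(readout.observe()["tcp_pos"])+120*Z,300)
robot.movep([455,-365,370],rv(RG));robot.hold(.2)
P,W,i=wsnap("w_pl")
for n,z in(("pliers",135),("pliers_grip",220),("stand",0),("ring_center",50)): print(n,[(round(a["p"],2),np.round(a["xy"]),fplane(i,a["xy"],z)[:2]) for a in mark_of("wrist",n)[:2]])
H=cv2.cvtColor(P,cv2.COLOR_RGB2HSV);lime=(H[...,0]>28)&(H[...,0]<48)&(H[...,1]>120);blue=(H[...,0]>100)&(H[...,0]<130)&(H[...,1]>100)
near=np.hypot(W[...,0]-463,W[...,1]+314)<80
q=W[lime&near&(W[...,2]>138)&(W[...,2]<155)];print("fork",len(q),np.percentile(q,[1,50,99],axis=0),cv2.minAreaRect(q[:,:2].astype(np.float32)))
q=W[near&blue&(W[...,2]>160)]
for s in(q[q[:,0]<463],q[q[:,0]>463]):
    for lo,hi in((175,200),(200,230),(235,252)):
        r=s[(s[:,2]>lo)&(s[:,2]<hi)]
        if len(r): print(lo,len(r),np.percentile(r,[1,50,99],axis=0).tolist())
print(readout.observe()["t"])
E
python3 e.py
```

```text
pliers [(0.91, array([280., 145.]), array([ 465.3, -314.5]))]
pliers_grip [(0.95, array([279., 145.]), array([ 463.3, -311.2])), (0.21, array([205., 213.]), array([ 382. , -369.7]))]
stand [(0.66, array([276., 145.]), array([ 460.5, -319.5]))]
ring_center [(0.94, array([278., 129.]), array([ 465.2, -293.9]))]
fork 140 [[ 439.4 -324.   140.1]
 [ 462.3 -319.3  145.2]
 [ 487.8 -299.4  147.6]] ((462.5663146972656, -311.609130859375), (21.571931838989258, 48.730220794677734), 83.73104095458984)
175 36 [[446.40349821010824, -316.1103179839593, 179.59363935521708], [448.6677994269406, -308.9190121765686, 190.30201095631134], [449.8073104911398, -302.70953025074107, 199.5253084042235]]
200 77 [[439.9106191379435, -316.1738456732397, 201.1249146469565], [445.57283013179534, -308.5310948544112, 217.74948771763164], [447.8222268111119, -301.22772146768847, 229.69833871388846]]
235 198 [[432.67604910061755, -316.10670824362404, 236.06098890910755], [438.3995292343368, -308.8369850052228, 241.13309747022709], [443.831938630345, -301.63041246427895, 242.96305832072434]]
175 37 [[475.28890472273986, -319.04978735609194, 181.10489325264646], [476.688104734711, -311.6477180030548, 189.51072134875008], [478.90855616651936, -306.3461290633519, 198.3895731683903]]
200 78 [[477.42850316316265, -318.77537640696374, 201.2332273151518], [479.86773137037017, -311.8124058056888, 215.82643170598337], [485.2956870859902, -305.3738597214695, 229.72434562023417]]
235 193 [[481.82312415534074, -320.6841915219494, 235.32939384291439], [486.91422545150806, -313.3522600596392, 241.05061324292475], [492.4736072694405, -305.97014326739713, 243.66968773833847]]
19.9917
```

View pics/w_pl.png

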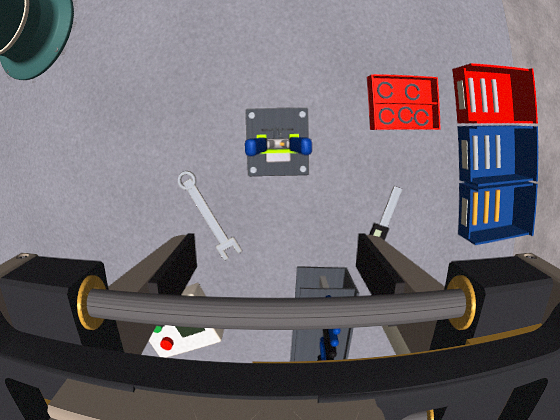

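The view shows the pliers at (279,145) with handles left and right, the ring towards the image top (+y), and nothing near them. I'll grasp and squeeze at (461.5, -311.3, 220), yaw -5.7°.

```bash
cat > g.py <<'E'
from h import *
np.set_printoptions(precision=2,suppress=True)
def ob(m): o=readout.observe();print(m,round(o["t"],1),o["tcp_pos"],"F",o["contact_force"],"M",o["wrist_torque"],"g",o["grip_width"]*92,o["grip_force"]);return o
RG=rot(-Z,az(-5.7));g=np.array([461.5,-311.3,220])
robot.movep(tcp(g+70*Z,RG),rv(RG))
robot.servo_line(tcp(g,RG),80);robot.hold(.3);o0=ob("at")
grip(0.0,10);robot.hold(.2);ob("10N")
grip(0.0,45);robot.hold(.3);o=ob("45N");print(o["joints"])
E
python3 g.py
```

```text
at 21.8 [ 461.65 -311.34  209.3 ] F [-0.23  0.84  0.29] M [-0.1   0.16 -0.01] g 92.00140162228429 0.0
10N 22.9 [ 462.83 -312.18  210.93] F [-0.51  0.65 10.  ] M [0.09 0.15 0.05] g 39.2722932623996 10.000381171703339
45N 23.4 [ 462.96 -312.23  211.18] F [-0.08 -0.02 10.77] M [0.11 0.23 0.06] g 35.85544120748432 45.0426721572876
[ 0.08  0.35  0.57  1.87 -0.22  0.98  0.64]
```

```bash
cat >> h.py <<'E'
YC=np.cross(Z,C);RE=rot(-Z,np.cross(-C,Z))   # pliers y = -C, tool y = pliers x = y x z
LAT=1.7;AOFF=-50.3;DY=19.;HZ=221.2
def T(a,lat=LAT,h=0.): 
    p=CO+C*(a+AOFF)+YC*lat+C*DY; p[2]=HZ+h; return p
def ring_est(tp): q=np.asarray(tp)-CO-C*DY; return (q@C)-AOFF,q@YC,tp[2]-HZ
E
cat > l.py <<'E'
from h import *
np.set_printoptions(precision=2,suppress=True)
def ob(m): o=readout.observe();print(m,round(o["t"],1),o["tcp_pos"],"F",o["contact_force"],"M",o["wrist_torque"],"g",o["grip_width"]*92,o["grip_force"]);return o
p=np.array(readout.observe()["tcp_pos"])
print(kinematics.ik(T(140),rv(RE)),kinematics.ik(T(74.5),rv(RE)))
p[2]=320;robot.servo_line(p,100);ob("up")
robot.movep(T(150,h=60),rv(RE));ob("hover")
robot.servo_line(T(130),120);robot.hold(.3);o=ob("pre")
print("est",ring_est(o["tcp_pos"]),o["tcp_rot"],rv(RE))
P,W,i=wsnap("w_pre")
for n in("ring_center","stub_end","groove"): print(n,[(round(a["p"],2),np.round(a["xy"])) for a in mark_of("wrist",n)[:2]])
P,D=read_camera("side");np.savez("s_pre.npz",P=P,D=D);
a=cv2.resize(P[130:270,210:370,::-1],(400,350),interpolation=cv2.INTER_CUBIC);b=cv2.resize(cv2.imread("pics/w_pre.png")[150:420,80:480],(400,270))
cv2.imwrite("pics/pre.png",np.hstack([a,np.vstack([b,np.zeros((80,400,3),np.uint8)])]))
E
python3 l.py
```

```text
[-0.71  0.12  0.63  2.11 -0.09  0.94 -1.42] [-0.71  0.26  0.68  1.97 -0.2   0.97 -1.33]
up 24.7 [ 462.6  -311.93  319.25] F [-0.1   1.31 -2.47] M [-0.06  0.1   0.01] g 35.759190918693726 44.98779058456421
hover 26.5 [437.75  22.03 281.25] F [-0.56 -0.31 -1.59] M [-0.03  0.15 -0.01] g 36.057465088367145 44.98785316944122
pre 27.5 [457.5   26.03 221.79] F [ 0.15 -0.12 -1.7 ] M [-0.01  0.16  0.02] g 36.31525568702987 44.987804889678955
est (np.float64(129.75297902431288), np.float64(1.6709969433386442), np.float64(0.5893054110967171)) [-3.13 -0.27 -0.  ] [ 3.13  0.27 -0.  ]
ring_center [(0.76, array([276., 180.]))]
stub_end [(0.58, array([276., 154.]))]
groove [(0.67, array([278., 121.]))]
```

View pics/pre.png

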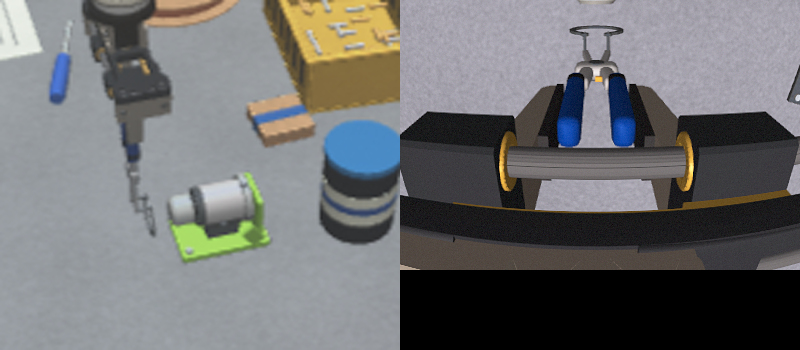

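The side view shows the pliers held upright with the ring just before the stub; the wrist view shows the spread ring at about (276,180) full-frame. I'll compare ring and stub in the wrist cloud, since camera bias cancels there.

```bash
cat > m.py <<'E'
from h import *
import sys
np.set_printoptions(precision=1,suppress=True)
f=np.load(sys.argv[1]+".npz");W=f["W"]
L=np.stack([(W-CO)@C,(W-CO)@YC,W[...,2]],-1)
v,c=np.mgrid[:420,:560]
m=(L[...,0]>60)&(L[...,0]<100)&(abs(L[...,1])<32)&(L[...,2]>28)&(L[...,2]<95)
q=L[m];print("ring pts",len(q),np.percentile(q,[1,10,50,90,99],axis=0))
for lo in range(30,95,8):
    r=q[(q[:,2]>lo)&(q[:,2]<lo+8)]
    if len(r)>3: print(lo,len(r),"x",np.median(r[:,0]),"y",r[:,1].min(),r[:,1].max())
lo=q[q[:,2]<78]
A=np.c_[2*lo[:,1],2*lo[:,2],np.ones(len(lo))];s=np.linalg.lstsq(A,lo[:,1]**2+lo[:,2]**2,rcond=None)[0];print("ring c",s[:2],np.sqrt(s[2]+s[0]**2+s[1]**2))
pl=np.c_[q[:,1:],np.ones(len(q))];w=np.linalg.lstsq(pl,q[:,0],rcond=None)[0];print("ring plane slopes dy,dz",np.round(w,3))
for a,b in((30,36),(36,42),(42,48)):
    m=(L[...,0]>a)&(L[...,0]<b)&(abs(L[...,1])<24)&(L[...,2]>62)&(L[...,2]<90);q=L[m]
    if len(q)<9: continue
    A=np.c_[2*q[:,1],2*q[:,2],np.ones(len(q))];s=np.linalg.lstsq(A,q[:,1]**2+q[:,2]**2,rcond=None)[0]
    print("stub",a,len(q),"top",np.percentile(q[:,2],97),"c",s[:2],"y",np.percentile(q[:,1],[1,99]))
m=(abs(L[...,1])<14)&(L[...,2]>45)&(L[...,2]<76)&(L[...,0]<60);print("end x",np.percentile(L[m][:,0],[90,99]))
E
python3 m.py w_pre
```

```text
ring pts 400 [[ 79.6 -25.2  39.5]
 [ 80.3 -19.5  41.7]
 [ 81.7   0.8  79.5]
 [ 94.   20.1  90.1]
 [ 97.6  25.7  92.7]]
38 87 x 81.44566373350185 y -17.712630292697163 18.328708413491764
46 38 x 80.8735204256148 y -22.65203226808186 24.17548900815692
54 15 x 80.39463387776456 y -25.201180120606242 25.788058336499493
62 17 x 80.48341819010805 y -25.656741892245094 26.178865633722115
70 34 x 80.5213666082451 y -23.94055787293963 25.710142406941177
78 45 x 81.15663436266601 y -20.723602775056847 21.235953356079552
86 162 x 87.06200726716773 y -14.594803279336679 14.109404059206394
ring c [ 0.2 64.2] 24.32946961235122
ring plane slopes dy,dz [-0.   0.1 74.8]
stub 30 242 top 81.62476301382613 c [ 0.2 61.6] y [-19.2  19.9]
stub 36 237 top 81.60513715853129 c [ 0.1 61.7] y [-19.3  18.7]
stub 42 271 top 81.93202222094482 c [ 0.2 62. ] y [-19.3  18.8]
end x [48.9 53.8]
```

Ring and stub agree to about 0.1 mm laterally and about 0.5 mm vertically, and the ring plane is square. I'll slide in slowly under force watch, touch the bearing and back off.

```bash
cat > i.py <<'E'
from h import *
np.set_printoptions(precision=2,suppress=True)
def st(): 
    F=np.mean([readout.observe()["contact_force"] for _ in range(1)],axis=0);o=readout.observe();return o,np.array([F@C,F@YC,F[2]])
H=-.4
o,f0=st();ok=True
for a in [118,110,106,103,100,96,92,88,84,80,78,77,76,75,74.5,74,73.5,73,72.5,72,71.5,71,70.5]:
    robot.servo_line(T(a,h=H),60 if a>106 else 20);robot.hold(.1);o,f=st();d=f-f0
    print(a,round(o["t"],1),np.round(ring_est(o["tcp_pos"]),2),"dF",d,round(o["grip_width"]*92,1))
    if np.linalg.norm(d)>6 or (a<79 and d[0]>3): print("touch");break
P,W,i=wsnap("w_in")
E
python3 i.py
```

```text
118 28.2 [118.11   1.76  -0.59] dF [ 0.92 -0.86  0.29] 35.9
110 28.5 [110.08   1.71  -0.5 ] dF [ 0.94 -0.7   0.49] 35.8
106 29.0 [106.06   1.73  -0.42] dF [ 0.33  1.05 -0.03] 35.8
103 29.4 [103.02   1.7   -0.45] dF [-0.3  -0.06  0.91] 35.9
100 29.8 [100.02   1.68  -0.43] dF [ 0.69 -0.71  0.03] 35.9
96 30.2 [96.05  1.73 -0.44] dF [ 1.34  0.15 -0.16] 36.4
92 30.7 [92.04  1.73 -0.46] dF [ 0.35 -0.42  0.09] 36.1
88 31.1 [88.06  1.72 -0.45] dF [ 0.2  -0.35  0.17] 35.6
84 31.6 [84.04  1.68 -0.45] dF [ 0.81 -1.2   0.47] 35.6
80 32.0 [80.04  1.7  -0.45] dF [ 0.01  0.18 -0.97] 36.0
78 32.4 [78.01  1.69 -0.42] dF [1.25 0.8  0.92] 35.7
77 32.7 [77.03  1.69 -0.44] dF [ 0.39  0.71 -1.02] 35.9
76 33.1 [76.    1.72 -0.4 ] dF [ 0.48 -0.53  0.67] 36.2
75 33.4 [75.03  1.74 -0.44] dF [-0.11 -0.03 -0.29] 35.9
74.5 33.8 [74.48  1.69 -0.38] dF [ 1.    0.35 -0.62] 35.9
74 34.1 [74.    1.7  -0.41] dF [-0.45 -0.66  0.57] 35.8
73.5 34.5 [73.49  1.68 -0.42] dF [0.13 0.75 0.51] 35.8
73 34.8 [72.99  1.7  -0.41] dF [ 0.22 -0.25  0.66] 35.5
72.5 35.2 [72.51  1.69 -0.41] dF [ 0.14 -0.51 -0.22] 35.9
72 35.5 [71.97  1.7  -0.38] dF [1.23 0.77 0.18] 35.8
71.5 35.9 [71.51  1.68 -0.4 ] dF [0.7  0.38 0.25] 35.8
71 36.2 [70.99  1.68 -0.41] dF [-0.22  0.55  0.34] 35.9
70.5 36.6 [70.58  1.7  -0.45] dF [1.21 0.68 0.27] 35.9
```

```bash
cat > j.py <<'E'
from h import *
np.set_printoptions(precision=2,suppress=True)
f=np.load("w_in.npz");W=f["W"];L=np.stack([(W-CO)@C,(W-CO)@YC,W[...,2]],-1)
# profile along top: ring sides protrude beyond the stub radius 20
for z0 in(62,66,70,74,78,82,86):
    m=(L[...,2]>z0)&(L[...,2]<z0+4)&(abs(L[...,1])<28)&(L[...,0]>10)&(L[...,0]<35);q=L[m]
    rad=np.hypot(q[:,1]-.2,q[:,2]-61.5) if len(q) else []
    k=np.array(rad)>22.2
    if len(q): 
        r=q[k];b=np.histogram(r[:,0],bins=np.arange(10,36,1.))[0];print(z0,len(q),b)
E
python3 j.py
python3 - <<'E'
import cv2;a=cv2.imread('pics/w_in.png')[60:200,190:370];cv2.imwrite('pics/w_inc.png',cv2.resize(a,None,fx=4,fy=4,interpolation=cv2.INTER_CUBIC))
E
```

```text
62 13 [1 0 0 0 0 0 1 0 1 0 0 2 0 0 0 0 0 0 0 0 0 0 0 0 0]
66 60 [1 3 2 3 3 2 1 2 1 3 3 5 2 2 0 0 0 0 0 0 0 0 0 0 0]
70 82 [4 2 5 2 1 4 3 2 4 2 3 3 4 3 0 0 0 0 0 0 0 0 0 0 0]
74 146 [7 6 5 7 5 5 6 6 7 6 6 8 5 4 0 0 0 0 0 0 0 0 0 0 0]
78 358 [ 8 12 10 11  8 10  9  8  9 11  5 12 10 10  0  0  0  0  0  0  0  0  0  0
  0]
82 236 [17 19 18 16 21 22 21 19 25 24 20  6  2  1  0  0  0  0  0  0  0  0  0  0
  0]
86 255 [15  9 13 14 12 13 15 15 11  9 17 16 14 14  2  7  6  8  7  6  7  7  6  6
  6]
```

View pics/w_inc.png

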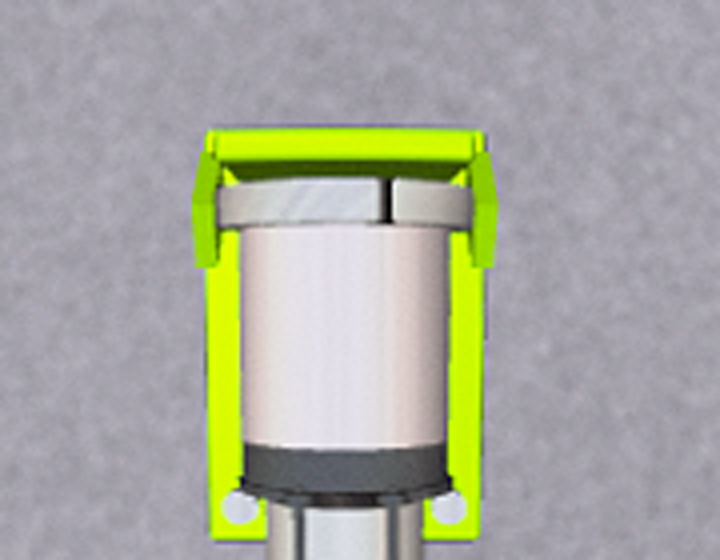

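The crop shows the spread ring round the shaft right beside the dark bearing (row ~495). I'll take a few more fine steps to feel the contact, then back off.

```bash
cat > k.py <<'E'
from h import *
np.set_printoptions(precision=2,suppress=True)
def st(n=8):
    F=[]
    for _ in range(n): robot.hold(.03);F.append(readout.observe()["contact_force"])
    F=np.mean(F,axis=0);return readout.observe(),np.array([F@C,F@YC,F[2]])
H=-.4;o,f0=st();a=70.5;print(f0)
while a>66.5:
    a-=.5;robot.servo_line(T(a,h=H),20);o,f=st();d=f-f0
    print(a,np.round(ring_est(o["tcp_pos"]),2),"dF",d)
    if d[0]>2.5: break
print("contact at",a)
E
python3 k.py
```

```text
[ 0.44  0.26 -2.54]
70.0 [70.15  1.73 -0.45] dF [ 0.9  -0.23  0.51]
69.5 [69.7   1.71 -0.46] dF [ 1.65 -0.2   1.4 ]
69.0 [69.23  1.71 -0.46] dF [ 3.01 -0.41  2.09]
contact at 69.0
```

```bash
cat > n.py <<'E'
from h import *
np.set_printoptions(precision=2,suppress=True)
robot.servo_line(T(71.7,h=-.4),20);robot.hold(.6)
F=[]
for _ in range(8): robot.hold(.03);F.append(readout.observe()["contact_force"])
F=np.mean(F,axis=0);o=readout.observe();print(o["t"],ring_est(o["tcp_pos"]),"F",F@C,F@YC,F[2],"g",o["grip_width"]*92,o["grip_force"],np.abs(o["joint_velocities"]).max())
wsnap("w_in")
c=cv2.imread('pics/w_in.png');a=cv2.resize(c[150:210,240:320],(480,360),interpolation=cv2.INTER_CUBIC)
P,D=read_camera("side");b=cv2.resize(P[180:240,260:330,::-1],(320,274),interpolation=cv2.INTER_CUBIC);b=cv2.copyMakeBorder(b,0,86,0,0,cv2.BORDER_CONSTANT)
cv2.imwrite("pics/fin.png",np.hstack([a,b]))
for n in("ring_center","groove"): print(n,[(round(x["p"],2),x["xy"]) for x in mark_of("wrist",n)[:1]])
E
python3 n.py; python3 j.py
```

```text
39.6083 (np.float64(71.70740412569204), np.float64(1.6988469520127658), np.float64(-0.4137627755918345)) F -0.2548357407275509 0.12261352161206494 -2.1917545558255473 g 35.61019780042448 44.98784065246582 0.0015761263897727965
ring_center [(0.66, [278.4, 179.3])]
groove [(0.68, [274.2, 179.0])]
62 17 [1 0 0 1 0 0 0 0 0 0 1 1 6 0 0 0 0 0 0 0 0 0 0 0 0]
66 60 [2 3 1 3 2 3 3 1 4 2 2 0 6 2 2 0 0 0 0 0 0 0 0 0 0]
70 85 [3 3 2 3 3 3 3 4 2 1 2 1 8 3 1 0 0 0 0 0 0 0 0 0 0]
74 147 [ 5  6  6  7  4  4  7  5  6  7  4  3 12  5  5  0  0  0  0  0  0  0  0  0
  0]
78 362 [ 9  7 11  9 12 12 11  9  9  7  8  6  8  8 11  0  0  0  0  0  0  0  0  0
  0]
82 242 [17 14 25 17 17 19 20 18 21 17 24 14  9  3  3  0  0  0  0  0  0  0  0  0
  1]
86 252 [17 15  7 14 14  9 12 19 11 16 13  6 16 11  9  4  6  6  7  7  4 11  4  7
  7]
```

View pics/fin.png

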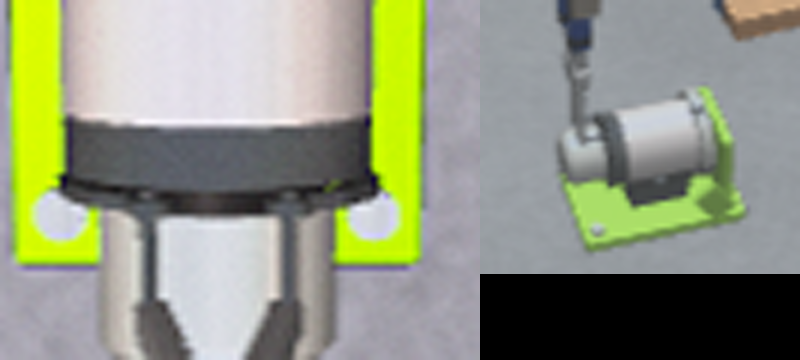

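The picture shows the ring square round the shaft with a thin gap to the bearing. There is no contact force, the grip is 45 N and the pliers are fully squeezed, so I'm handing in.

```bash
python3 -c "
from cell import *
print(ticket.job_done())"
```

```text
the job is handed in; nothing more can be done
None
```

I handed the job in at about 40 s. The axle lies let go in the V cradle, and the squeezed pliers hold the ring spread over its groove, about 1 mm clear of the bearing, with no contact force felt; no verdict came back.

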